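Change the blunt cutter on the spindle moulder

ROBOT

A 6-joint arm with a two-finger parallel gripper is mounted at the origin on a cart in front of the work surface, level with it; the furniture and walls round the work are solid. World frame = base frame: x ahead of the robot, y to its left, z up, the work surface at z = 0. Lengths are in m, angles in rad, forces in N, time in s.
With the tool pointing down it reaches from about 0.375 to 0.975 m from the base axis. Payload 3.8 kg.
Tool frame: the origin (TCP) lies at the very end of the fingers, on their centre line; the grasp point (between the pads) lies 19 mm behind it; z points along the fingers, y is the line along which they close (so a half turn about z gives the same grasp; the last joint's range is limited). The gripper opens to 85 mm and grips with 20 to 120 N. Pads are 22 mm wide; open, the fingers measure 114 mm over their backs; the gripper's body (76 mm by 85 mm) begins 54 mm behind the grasp point. The pads swing forward as they close: fully open they stand 13 mm farther back than shut.
Start: joints at [1.311, 0.264, 1.604, -0, 1.274, -0.037], TCP at [0.149, 0.658, 0.231] pointing down, gripper open.
Joint ranges: [-2.63, 2.63], [-0.94, 2.18], [0.31, 2.57], [-1.31, 4.45], [0, 2.66], [-2.55, 2.55]. Speed limits (rad/s): [2.57, 2.57, 3.14, 3.14, 3.14, 3.14].

INTERFACE

Orientations are given as a rotation vector (axis times angle).
In Python, from workcell import monitor, viewer, job gives the robot as it stands. The module is installed in compiled form; this text tells all that it offers.
- The arm moves only by the tool step_arm, never from a script. Its argument "series" is one flat list of numbers, 4 for each row, row after row: the shift along the tool's x, y, z in m, then the turn about the tool's z in rad. A call has 1 to 8 rows; each row is the pose to reach, as a shift and turn from the pose commanded when the call began, along the tool's axes at that moment; what a row does not reach only later rows make up. A row lasts 1/8 s, in which the tool goes at most 62.5 mm and 10.7 degrees, less where a joint would pass 70% of its speed; a pose out of reach is approached as far as the arm can. A call with a gripper value outside its range is refused whole. "gripper" is the opening, from 0 (shut) to 1 (fully open), set as the call begins (left out, the last holds). The fingers move at their own pace and stop on an object; "newtons" is the grip in N (left out, the last holds). Time passes only in rows, so rows that repeat a pose let the fingers close. It gives the time, the measured TCP pose, the force, the opening and the grip force at its end, in the units of the state.
- monitor.read_state(): the state, without advancing time (a new reading comes with each control period).
- viewer.read_camera(name): name is "scene" or "top" or "wrist"; returns a dict with "image" (384x512x3 uint8, red, green, blue), "intrinsics" (3x3 intrinsics, pixels), "distortion" ([k1, k2, p1, p2, k3] as OpenCV has them; the pictures are not rectified), "T" (4x4, takes a point from camera to world coordinates); the wrist camera has in their place "hand_eye" (4x4, takes a point from camera to tool coordinates, whose origin is the TCP and whose axes are the flange's). Camera axes: x right, y up, looking along -z (the intrinsics and any distortion apply to the point x, -y, -z); pixel columns grow to the right and rows downward; lengths in m; the calibration is good to about 2 mm. A picture is of the moment at which its call begins: read the wrist's pose just before it. There is no depth.
- job.finish_job(): hands the job in; it is judged then, once.
Trained networks look in a picture, given as the dict that the camera call returned (one of the last four; its "shot" number tells which), for a name from the list of things; names that differ only in an ending like _2 or _b are one class to them, and where a whole thing is asked for, a point or a joint stands for the part that bears it (a point fixed in the world has none). Each returns a list of dicts, best first, with "score" (0 to 1); they miss things now and then, are a little off and sometimes report something else, mostly with a low value. They report only what shows in the picture. A call takes as long as a camera call.
- viewer.boxes_of(picture, label): "extent" ([centre column, centre row, width, height] in pixels, round what is visible of it).
- viewer.spot_point(picture, label): "point" ([column, row] in pixels: a listed point, or the origin of a listed thing).
The state is a dict: "time": time; "q": joint angles; "joint_vel": joint speeds; "joint_torque": joint torques, N m; "tool_pos": TCP position; "tcp_rot": TCP orientation; "wrist_force": force on the tool from outside, world axes, zero at the start; "torque": the same for the moment, N m; "width": opening from 0.0 (shut) to 1.0 (fully open); "grip_force": force on a finger pad.
Only numpy, scipy, OpenCV 4.12 (cv2) and the standard library are available. Lean on these libraries where they do the work, as an engineer would, in place of code of your own. Each camera call takes 0.05 s, during which the arm holds its last target. There are 200 camera calls.

TASK

Change the cutter of the spindle moulder: take the black cap and the brass spacer off the spindle and stand them in the steel tray, then take the blunt red cutter off and set it down in the red service box. Lower the sharp blue cutter from its wooden storage block right down onto the spindle's shoulder, put the spacer back on top of it and the cap on top of that, each fully down. Keep the cutters upright and set them down gently without dropping them, and leave the loose clamping bolt lying where it is.

Things in the scene. Friction and masses are not known exactly. Their poses are not given: they have to be found in the camera images.
- moulder: bench-mounted spindle moulder, fixed: grey plate 230 (x) x 260 (y) x 30 mm, x -90 to +140 mm; origin on the spindle axis at bench height, z up, x away from the operator. Plywood fence and green chip hood behind the spindle (x from 64 mm, up to z 74 mm), grey switch box at the front right corner (x -45, y -98, up to z 52 mm; keep clear).
- shoulder (a point): the spindle: this point is on its axis at the shoulder (44 mm wide, 36 mm above the bench) on which the cutter sits; z up. Spindle 18 mm thick, its tip 94 mm above this point, the last 10 mm tapering to 8 mm thick. Fully assembled, the undersides of cutter, spacer and cap are 0, 44 and 74 mm above this point.
- blunt_cutter: blunt cutter, painted red, on the spindle at the start under spacer and cap: a 14 mm thick disc with four wings, 84 mm across the wings, under a round hub 54 mm in diameter and 30 mm high (44 mm overall), with a 22 mm bore right through; take it by the hub. 0.3 to 0.5 kg. Origin: centre of its underside; z up along the bore.
- sharp_cutter: sharp cutter, painted blue, the same shape and size as the red one (hub 54 mm in diameter from 14 to 44 mm above its underside, wings 84 mm across, bore 22 mm), standing on the wooden storage block over its spigot at the start. Origin: centre of its underside; z up along the bore.
- spacer: brass-coloured spacer ring, 46 mm in diameter, 30 mm high, bore 22 mm right through, on the spindle above the red cutter at the start. 0.16 kg. Origin: centre of its underside; z up.
- cap: black knurled cap, topmost on the spindle at the start: 34 mm in diameter and 34 mm high, with a flange 42 mm in diameter and 6 mm high at its foot; blind bore 22 mm wide and 24 mm deep from below. 0.1 kg. Origin: centre of its underside; z up.
- parts_tray: shallow open steel tray with a black rubber floor, fixed, 110 (x) x 150 (y) mm, rim 16 mm high, walls 4 mm, floor 6 mm above the bench. Origin: centre of its underside; y is its long side.
- service_box: open red plastic box for cutters that go to sharpening, fixed, 136 x 136 mm, rim 32 mm high, walls 5 mm, grey padded floor 10 mm above the bench. Origin: centre of its underside.
- storage_block: light wooden storage block, fixed, 100 x 100 x 22 mm, with an upright dark wooden spigot 16 mm thick whose tip is 70 mm above the bench; the blue cutter stands on the block over the spigot. Origin: centre of its underside.
- clamp_bolt: loose steel hexagon bolt with nut, 64 mm long, 20 mm wide, lying on the plate of the moulder near its front left corner; leave it there. Origin: its middle, underside.

How it is judged:
On the way, in this order (a step that is already met when the one before it is completed fails the run):
1. cap and spacer stand in the steel tray, let go (x of cap in the frame of parts_tray between -0.046 and 0.046 m and y of cap in the frame of parts_tray between -0.066 and 0.066 m and z of each of cap, spacer in the frame of parts_tray below 0.012 m and angle between each of cap, spacer's own z axis and vertical below 0.15 rad and x of spacer in the frame of parts_tray between -0.046 and 0.046 m and y of spacer in the frame of parts_tray between -0.066 and 0.066 m and contact force between the fingers and cap below 0.1 N and contact force between the fingers and spacer below 0.1 N), for 0.2 s.
2. the red cutter stands in the service box, let go (x of blunt_cutter in the frame of service_box between -0.03 and 0.03 m and y of blunt_cutter in the frame of service_box between -0.03 and 0.03 m and z of blunt_cutter in the frame of service_box below 0.015 m and angle between blunt_cutter's own z axis and vertical below 0.12 rad and contact force between the fingers and blunt_cutter below 0.1 N), for 0.2 s.
3. the blue cutter sits on the spindle's shoulder, let go (horizontal distance between sharp_cutter and moulder below 0.005 m and z of sharp_cutter in the frame of moulder below 0.039 m and angle between sharp_cutter's own z axis and vertical below 0.08 rad and contact force between the fingers and sharp_cutter below 0.1 N), for 0.2 s.
At the end, for the whole second after the job is handed in: Blue cutter on the spindle shoulder, spacer on it, cap on the spacer, each within 3 mm of fully down and 5 mm of the axis; red cutter flat on the floor of the service box, within 30 mm of its middle either way; all released and at rest (horizontal distance between each of sharp_cutter, spacer, cap and moulder below 0.005 m and z of sharp_cutter in the frame of moulder below 0.039 m and angle between each of sharp_cutter, cap's own z axis and vertical below 0.08 rad and z of spacer in the frame of moulder between 0.076 and 0.083 m and z of cap in the frame of moulder between 0.106 and 0.113 m and x of blunt_cutter in the frame of service_box between -0.03 and 0.03 m and y of blunt_cutter in the frame of service_box between -0.03 and 0.03 m and z of blunt_cutter in the frame of service_box below 0.015 m and angle between blunt_cutter's own z axis and vertical below 0.12 rad and linear speed of each of sharp_cutter, blunt_cutter, spacer, cap below 0.02 m/s); the robot touches nothing.
It fails at once if the clamping bolt is shifted (more than 25 mm) (distance of clamp_bolt from where it was at the start of the episode above 0.025 m).
It fails at once if a cutter is tipped over (more than 45 degrees) (angle between any of blunt_cutter, sharp_cutter's own z axis and vertical above 0.785 rad).
It fails at once if a cutter is dropped (falls untouched by the fingers at over 0.7 m/s, that is from more than 25 mm) ((linear speed of blunt_cutter above 0.7 m/s and contact force between the fingers and blunt_cutter below 0.1 N) or (linear speed of sharp_cutter above 0.7 m/s and contact force between the fingers and sharp_cutter below 0.1 N)).
It also fails if it takes over 128 s, if anything falls off the work surface, if the arm or the gripper's body presses on something with over 40 N, if the wrist force passes 120 N, or if a joint passes its speed limit or range.

## Working session

There is one attempt and no reset: what is moved stays moved. The work goes in short steps, Python scripts to look and compute and a tool call to move; the robot and the scene stay as the last step left them, time stands still between calls to the robot, and variables do not carry over. Pictures are saved under pics/ and viewed, at most 17 in all, crops included, and the job is handed in when it is done.

Besides the shell and the picture viewer there is one more tool, called after "Emit:" as name(argument=value, ...), one argument or row to a line, values as JSON. step_arm: Moves the arm, as the interface text tells. Its arguments: {"type":"object","properties":{"series":{"type":"array"},"gripper":{"type":"number"},"newtons":{"type":"number"}},"required":["series"]}

```bash
mkdir -p pics; cat > h.py <<'E'
import numpy as np, cv2
from scipy.spatial.transform import Rotation as R
from workcell import monitor, viewer, job
def camT(p, st):
    if "T" in p: return np.array(p["T"])
    T=np.eye(4); T[:3,:3]=R.from_rotvec(st["tcp_rot"]).as_matrix(); T[:3,3]=st["tool_pos"]
    return T@np.array(p["hand_eye"])
def ray(p,st,uv):
    n=cv2.undistortPoints(np.array([[uv]],float),np.array(p["intrinsics"]),np.array(p["distortion"]))[0,0]
    T=camT(p,st); d=T[:3,:3]@np.array([n[0],-n[1],-1.]); return T[:3,3],d
def at(p,st,uv,z):
    o,d=ray(p,st,uv); return o+d*(z-o[2])/d[2]
def proj(p,st,X):
    T=camT(p,st); c=(np.atleast_2d(X)-T[:3,3])@T[:3,:3]; c=c*[1,-1,-1]
    return cv2.projectPoints(c,np.zeros(3),np.zeros(3),np.array(p["intrinsics"]),np.array(p["distortion"]))[0][:,0]
def shot(name,fn=None):
    st=monitor.read_state(); p=viewer.read_camera(name)
    if fn: cv2.imwrite("pics/"+fn+".png",p["image"][:,:,::-1])
    return p,st
E
python3 - <<'E'
from h import *
Z=dict(shoulder=.036,blunt_cutter=.036,sharp_cutter=.022,spacer=.08,cap=.11,parts_tray=0,service_box=0,storage_block=0,clamp_bolt=.03,moulder=0)
for cam in("scene","top"):
    p,st=shot(cam,cam+"0"); print(cam,camT(p,st)[:3,3].round(3))
    for k,z in Z.items():
        r=viewer.spot_point(p,k)[:2]
        print(k,[(np.round(a["point"],1).tolist(),round(a["score"],2),at(p,st,a["point"],z).round(3).tolist()) for a in r])
print(monitor.read_state())
E
```

```text
scene [-0.136 -0.82   0.833]
shoulder [([268.6, 191.6], 0.92, [0.608, 0.029, 0.036]), ([175.8, 173.5], 0.19, [0.462, 0.282, 0.036])]
blunt_cutter [([267.9, 190.6], 0.84, [0.61, 0.034, 0.036])]
sharp_cutter [([290.8, 292.1], 0.63, [0.404, -0.277, 0.022])]
spacer [([267.7, 174.4], 0.68, [0.62, 0.047, 0.08]), ([175.7, 174.3], 0.22, [0.427, 0.217, 0.08])]
cap [([264.1, 167.5], 0.46, [0.605, 0.044, 0.11])]
parts_tray [([174.6, 172.3], 0.6, [0.49, 0.34, 0.0])]
service_box [([345.4, 248.2], 0.74, [0.624, -0.244, 0.0])]
storage_block [([290.1, 302.0], 0.93, [0.397, -0.283, -0.0])]
clamp_bolt [([292.7, 295.6], 0.73, [0.395, -0.293, 0.03]), ([238.7, 186.9], 0.38, [0.564, 0.11, 0.03])]
moulder [([271.2, 203.7], 0.93, [0.608, 0.018, 0.0])]
top [0.29  0.008 1.194]
shoulder [([239.1, 161.9], 0.84, [0.61, 0.038, 0.036]), ([141.2, 204.2], 0.58, [0.495, 0.317, 0.036])]
blunt_cutter [([244.2, 162.4], 0.86, [0.608, 0.024, 0.036])]
sharp_cutter [([352.0, 231.1], 0.73, [0.405, -0.274, 0.022])]
spacer [([238.0, 157.4], 0.6, [0.61, 0.04, 0.08])]
cap [([240.0, 152.2], 0.68, [0.616, 0.033, 0.11])]
parts_tray
[... 251 characters left out ...]
87, [0.613, 0.039, 0.0])]
{'time': 1.1, 'q': array([ 1.31112851e+00,  2.63839792e-01,  1.60399656e+00,  1.32661703e-05,
        1.27368655e+00, -3.68850913e-02]), 'joint_vel': array([-0.00153283, -0.00042113,  0.00141447,  0.00013665,  0.00068921,
       -0.00064309]), 'joint_torque': array([ 4.95074764e-04, -5.15077221e+01, -3.67736399e+01, -3.75937334e-04,
        6.81006659e-04, -1.41100614e-05]), 'tool_pos': array([0.14912586, 0.65832368, 0.23132219]), 'tcp_rot': array([-3.49228855e-01, -3.12211939e+00, -1.11302114e-04]), 'wrist_force': array([ 1.32407448, -0.12320568,  0.46623815]), 'torque': array([-0.01289993,  0.00383636, -0.01833182]), 'grip_force': 0.0, 'width': 1.0000184086521444}
```

View pictures.

View pics/scene0.png

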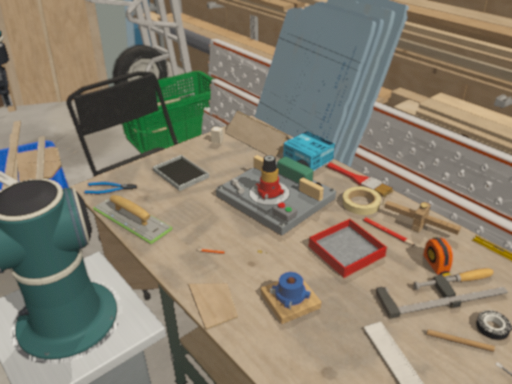

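View pics/top0.png

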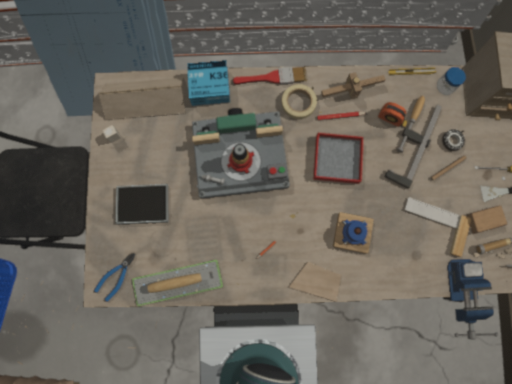

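```bash
cat >> h.py <<'E'
def rel(xyz,yaw=None,st=None,p0=None):
    "shift in tool axes + turn; yaw = desired angle (deg) of tool y in world, mod 180"
    st=st or monitor.read_state(); M=R.from_rotvec(st["tcp_rot"]).as_matrix()
    s=M.T@(np.array(xyz)-np.array(st["tool_pos"]))
    y0=np.degrees(np.arctan2(M[1,1],M[0,1])); t=0
    if yaw is not None:
        t=-((yaw-y0+90)%180-90)
    print("shift",s.round(4),"turn",np.radians(t).round(3),"y-ang",y0.round(2),"tcp",np.round(st["tool_pos"],4),"rows>=",max(np.linalg.norm(s)/.0625,abs(t)/10.7).round(1))
E
python3 - <<'E'
from h import *
p,st=shot("wrist"); print(np.round(p["hand_eye"],3),np.round(p["intrinsics"]))
rel([.56,.035,.33],95)
E
```

```text
[[ 0.001  0.963  0.27   0.069]
 [ 1.    -0.001  0.001 -0.   ]
 [ 0.001  0.27  -0.963 -0.142]
 [ 0.     0.     0.     1.   ]] [[273.   0. 259.]
 [  0. 273. 195.]
 [  0.   0.   1.]]
shift [-0.5384 -0.5171 -0.0987] turn -0.31 y-ang 77.24 tcp [0.1491 0.6583 0.2313] rows>= 12.0
```

Emit:
step_arm(
  series=[-0.27,-0.26,-0.1,-0.15,-0.27,-0.26,-0.1,-0.15,-0.27,-0.26,-0.1,-0.15,-0.27,-0.26,-0.1,-0.15,-0.538,-0.517,-0.1,-0.31,-0.538,-0.517,-0.1,-0.31,-0.538,-0.517,-0.1,-0.31,-0.538,-0.517,-0.1,-0.31],
  gripper=1,
  newtons=40,
)

```text
time: 2.15
tool_pos: [0.4199, 0.2465, 0.3139]
tcp_rot: [-0.137, 3.137, 0.001]
wrist_force: [0.9, 0.0, 0.1]
width: 1.002
grip_force: 0.0
```

```bash
python3 - <<'E'
from h import *
rel([.56,.035,.33],95)
E
```

```text
shift [-0.1211 -0.2229 -0.0161] turn 0.0 y-ang 95.01 tcp [0.4199 0.2465 0.3139] rows>= 4.1
```

Emit:
step_arm(
  series=[-0.121,-0.223,-0.016,0,-0.121,-0.223,-0.016,0,-0.121,-0.223,-0.016,0,-0.121,-0.223,-0.016,0,-0.121,-0.223,-0.016,0,-0.121,-0.223,-0.016,0,-0.121,-0.223,-0.016,0],
)

```text
time: 3.02
tool_pos: [0.5584, 0.0379, 0.3292]
tcp_rot: [0.139, -3.138, -0.001]
wrist_force: [0.0, 0.2, -0.1]
width: 1.002
grip_force: 0.0
```

```bash
python3 - <<'E'
from h import *
p,st=shot("wrist","w1"); print(st["tool_pos"],st["tcp_rot"])
for k,z in dict(shoulder=.036,blunt_cutter=.036,spacer=.08,cap=.11,clamp_bolt=.03).items():
    r=viewer.spot_point(p,k)[:2]
    print(k,[(np.round(a["point"],1).tolist(),round(a["score"],2),at(p,st,a["point"],z).round(4).tolist()) for a in r])
E
```

```text
[0.55835832 0.03788932 0.32924785] [ 1.39183522e-01 -3.13813118e+00 -7.75546325e-04]
shoulder []
blunt_cutter [([257.6, 194.6], 0.9, [0.6115, 0.0397, 0.036])]
spacer [([252.7, 203.6], 0.72, [0.6139, 0.0328, 0.08])]
cap [([250.3, 207.2], 0.87, [0.61, 0.0298, 0.11])]
clamp_bolt [([306.7, 166.5], 0.89, [0.5585, 0.1156, 0.03]), ([251.4, 202.8], 0.44, [0.6285, 0.0306, 0.03])]
```

View pics/w1.png

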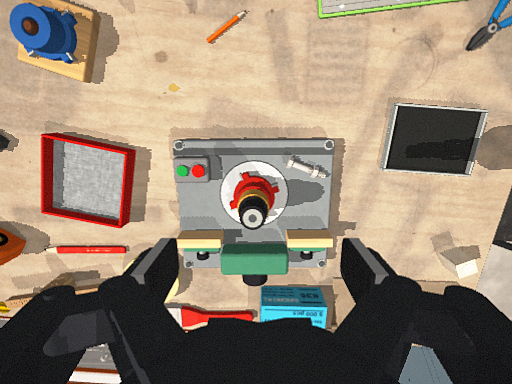

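```bash
python3 - <<'E'
from h import *
im=cv2.imread("pics/w1.png"); cv2.imwrite("pics/w1c.png",cv2.resize(im[110:300,150:360],None,fx=3.8,fy=3.1,interpolation=cv2.INTER_CUBIC)[:600,:800])
p,st=shot("wrist")
for n,uv,z in[("captop",(253,216.5),.144),("ring",(254,193),.03),("pl",(174,139),.03),("pr",(341,140),.03)]: print(n,at(p,st,uv,z).round(4))
# box floor/tray floor by segmentation of interior
hsv=cv2.cvtColor(im,cv2.COLOR_BGR2HSV)
red=((hsv[...,1]>150)&((hsv[...,0]<8)|(hsv[...,0]>172))&(hsv[...,2]>80)).astype(np.uint8); red[:, 150:]=0; red[:125]=0; red[240:]=0
cs,_=cv2.findContours(red,cv2.RETR_EXTERNAL,cv2.CHAIN_APPROX_NONE); c=max(cs,key=cv2.contourArea)
X=np.array([at(p,st,q[0],.03)[:2] for q in c]).astype(np.float32); print("box",cv2.minAreaRect(X))
blk=((hsv[...,2]<45)).astype(np.uint8); blk[:,:375]=0; blk[180:]=0;blk[:90]=0; blk[:,484:]=0
cs,_=cv2.findContours(blk,cv2.RETR_EXTERNAL,cv2.CHAIN_APPROX_NONE); c=max(cs,key=cv2.contourArea)
X=np.array([at(p,st,q[0],.006)[:2] for q in c]).astype(np.float32); print("tray floor",cv2.minAreaRect(X))
for k,z in dict(sharp_cutter=.022,storage_block=0,service_box=0,parts_tray=0).items():
    r=viewer.spot_point(p,k)[:1]; print(k,[(np.round(a["point"],1),at(p,st,a["point"],z).round(3)) for a in r])
E
```

```text
captop [0.6115 0.034  0.144 ]
ring [0.6116 0.033  0.03  ]
pl [ 0.5342 -0.1013  0.03  ]
pr [0.512  0.1637 0.03  ]
box ((0.6174854636192322, -0.2453838735818863), (0.1479942798614502, 0.14208565652370453), 83.02088928222656)
tray floor ((0.5007168054580688, 0.323037326335907), (0.10195045918226242, 0.13679596781730652), 1.0117347240447998)
sharp_cutter [(array([52.1, 32.6]), array([ 0.397, -0.282,  0.022]))]
storage_block [(array([67.3, 39.4]), array([ 0.4  , -0.275,  0.   ]))]
service_box [(array([ 95.2, 179.7]), array([ 0.621, -0.249,  0.   ]))]
parts_tray [(array([426.8, 141.9]), array([0.504, 0.319, 0.   ]))]
```

View pics/w1c.png

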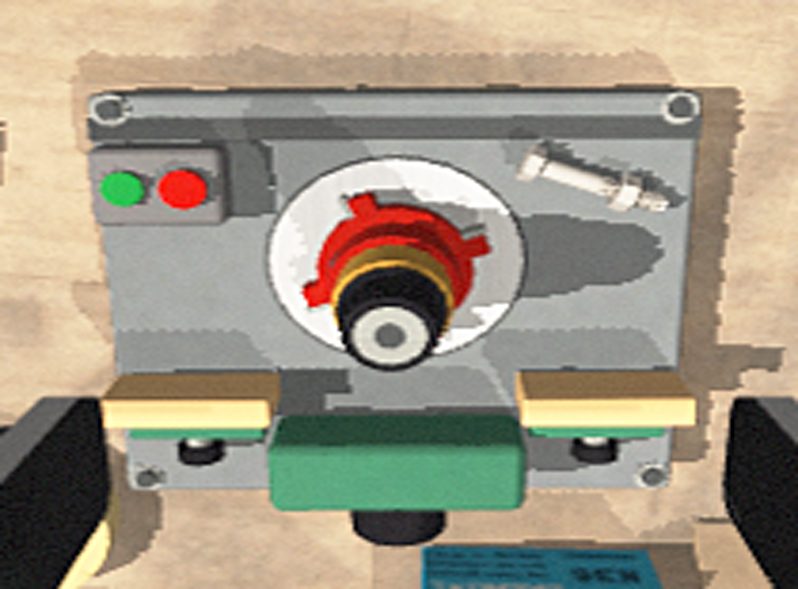

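```bash
python3 - <<'E'
from h import *
rel([.612,.033,.118],95)
E
```

```text
shift [-0.0524 -0.0084  0.2113] turn 0.0 y-ang 95.01 tcp [0.559  0.0368 0.3293] rows>= 3.5
```

Emit:
step_arm(
  series=[-0.052,-0.0065,0.06,0,-0.052,-0.0065,0.12,0,-0.052,-0.0065,0.16,0,-0.052,-0.0065,0.19,0,-0.052,-0.0065,0.212,0,-0.052,-0.0065,0.212,0,-0.052,-0.0065,0.212,0],
)

```text
time: 4.45
tool_pos: [0.6123, 0.0347, 0.1184]
tcp_rot: [-0.137, 3.137, -0.0]
wrist_force: [0.3, -0.9, 0.1]
width: 1.0
grip_force: 0.0
```

Emit:
step_arm(
  series=[0,0,0,0,0,0,0,0,0,0,0,0,0,0,0,0,0,0,0,0,0,0,0,0],
  gripper=0.3,
  newtons=30,
)

```text
time: 5.2
tool_pos: [0.612, 0.0346, 0.1182]
tcp_rot: [-0.137, 3.137, -0.0]
wrist_force: [-0.6, -0.6, 5.9]
width: 0.379
grip_force: 29.8
```

Emit:
step_arm(
  series=[0,0,-0.02,0,0,0,-0.06,0,0,0,-0.1,0,0,0.04,-0.1,0,0.02,0.09,-0.1,0,0.03,0.15,-0.1,0,0.04,0.21,-0.1,0,0.05,0.26,-0.1,0],
)

```text
time: 6.2
tool_pos: [0.5378, 0.2916, 0.218]
tcp_rot: [0.138, -3.138, -0.001]
wrist_force: [-0.2, 0.4, -0.1]
width: 0.383
grip_force: 30.2
```

```bash
python3 - <<'E'
from h import *
print(monitor.read_state()["grip_force"],monitor.read_state()["width"],monitor.read_state()["q"].round(2))
p,st=shot("wrist","w2")
rel([.522,.350,.0145],95,st)
for n in("parts_tray","cap"):
  for a in viewer.spot_point(p,n)[:1]: print(n,a,at(p,st,a["point"],0).round(3))
im=cv2.imread("pics/w2.png");hsv=cv2.cvtColor(im,cv2.COLOR_BGR2HSV)
E
```

```text
30.23200491219953 0.3826827901641813 [ 0.46  0.15  1.76  0.    1.23 -1.2 ]
shift [0.0106 0.0595 0.2036] turn 0.001 y-ang 95.03 tcp [0.5378 0.2916 0.218 ] rows>= 3.4
parts_tray {'point': [285.0, 146.4], 'score': 0.9} [0.502 0.322 0.   ]
cap {'point': [262.2, 237.7], 'score': 0.85} [0.634 0.304 0.   ]
```

View pics/w2.png

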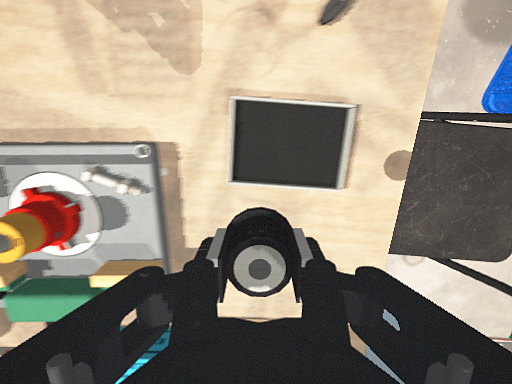

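Emit:
step_arm(
  series=[0.01,0.059,0.02,0,0.01,0.059,0.08,0,0.01,0.059,0.13,0,0.01,0.059,0.17,0,0.01,0.059,0.19,0,0.01,0.059,0.199,0,0.01,0.059,0.2025,0,0.01,0.059,0.2025,0],
)

```text
time: 7.35
tool_pos: [0.5251, 0.3478, 0.0163]
tcp_rot: [-0.137, 3.136, 0.002]
wrist_force: [0.4, 0.4, -0.3]
width: 0.38
grip_force: 30.5
```

```bash
python3 - <<'E'
from h import *
rel([.522,.350,.0145],95)
E
```

```text
shift [0.0029 0.0025 0.0018] turn -0.0 y-ang 94.99 tcp [0.5251 0.3478 0.0163] rows>= 0.1
```

Emit:
step_arm(
  series=[0,0,0.001,0,0,0,0.0025,0],
)

```text
time: 7.6
tool_pos: [0.5249, 0.3479, 0.0142]
tcp_rot: [-0.137, 3.136, 0.002]
wrist_force: [-2.5, -2.4, 12.0]
width: 0.386
grip_force: 31.4
```

Emit:
step_arm(
  series=[0,0,0,0,0,0,0,0,0,0,0,0],
  gripper=0.5,
)

```text
time: 7.98
tool_pos: [0.5238, 0.3472, 0.0122]
tcp_rot: [0.137, -3.139, 0.0]
wrist_force: [-0.2, 0.4, -0.1]
width: 0.503
grip_force: 0.0
```

```bash
python3 - <<'E'
from h import *
rel([.612,.0345,.088],95)
E
```

```text
shift [-0.0606 -0.3192 -0.0758] turn 0.0 y-ang 95.0 tcp [0.5238 0.3472 0.0122] rows>= 5.3
```

Emit:
step_arm(
  series=[0,0,-0.05,0,0,0,-0.11,0,0,-0.02,-0.17,0,-0.02,-0.08,-0.19,0,-0.03,-0.14,-0.19,0,-0.04,-0.2,-0.19,0,-0.055,-0.26,-0.19,0,-0.0605,-0.319,-0.19,0],
  gripper=1,
)

```text
time: 8.98
tool_pos: [0.6125, 0.0327, 0.2023]
tcp_rot: [-0.137, 3.138, 0.0]
wrist_force: [0.7, -0.3, -0.6]
width: 1.0
grip_force: 0.0
```

Emit:
step_arm(
  series=[0,0,0,0,0,0,0,0,0,0,0,0],
)

```text
time: 9.35
tool_pos: [0.6116, 0.0362, 0.2021]
tcp_rot: [0.139, -3.138, -0.001]
wrist_force: [0.5, -0.0, 0.5]
width: 1.0
grip_force: 0.0
```

```bash
python3 - <<'E'
from h import *
rel([.612,.0345,.088],95)
E
```

```text
shift [-0.0003 -0.0018  0.1141] turn 0.002 y-ang 95.09 tcp [0.6116 0.0362 0.2021] rows>= 1.8
```

Emit:
step_arm(
  series=[0,-0.001,0.05,0,0,-0.001,0.085,0,0,-0.001,0.105,0,0,-0.001,0.114,0,0,-0.001,0.114,0,0,-0.001,0.114,0],
)

```text
time: 10.1
tool_pos: [0.6134, 0.0339, 0.09]
tcp_rot: [-0.137, 3.136, -0.0]
wrist_force: [0.2, -0.2, 0.4]
width: 1.002
grip_force: 0.0
```

Emit:
step_arm(
  series=[0,0,0,0,0,0,0,0,0,0,0,0,0,0,0,0,0,0,0,0],
  gripper=0.45,
)

```text
time: 10.72
tool_pos: [0.6127, 0.0338, 0.0893]
tcp_rot: [-0.137, 3.137, 0.0]
wrist_force: [-1.1, -1.3, 6.0]
width: 0.534
grip_force: 31.1
```

Emit:
step_arm(
  series=[0,0,-0.02,0,0,0,-0.07,0,0,0,-0.12,0,0,0.03,-0.12,0,0.02,0.09,-0.12,0,0.05,0.15,-0.12,0,0.07,0.21,-0.12,0,0.1,0.26,-0.12,0],
)

```text
time: 11.72
tool_pos: [0.4898, 0.2843, 0.209]
tcp_rot: [-0.136, 3.138, 0.0]
wrist_force: [0.4, 2.2, -2.0]
width: 0.526
grip_force: 33.8
```

```bash
python3 - <<'E'
from h import *
rel([.482,.292,.0145],95)
p,st=shot("wrist","w3")
for n,z in(("parts_tray",0),("cap",.006),("blunt_cutter",.036)):
  for a in viewer.spot_point(p,n)[:1]: print(n,a,at(p,st,a["point"],z).round(3))
E
```

```text
shift [0.0071 0.0083 0.1945] turn -0.0 y-ang 94.98 tcp [0.4898 0.2843 0.209 ] rows>= 3.1
parts_tray {'point': [284.4, 184.0], 'score': 0.77} [0.502 0.319 0.   ]
cap {'point': [304.7, 206.5], 'score': 0.89} [0.529 0.348 0.006]
blunt_cutter {'point': [57.5, 260.2], 'score': 0.88} [0.619 0.035 0.036]
```

View pics/w3.png

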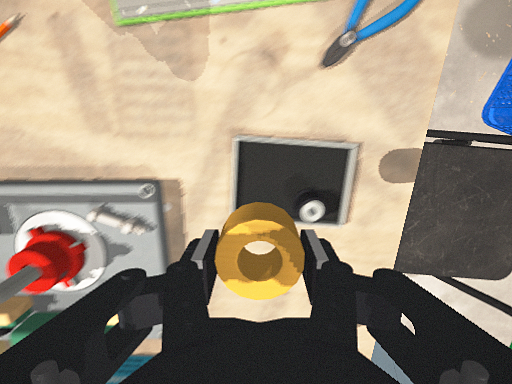

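Emit:
step_arm(
  series=[0.007,0.008,0.04,0,0.007,0.008,0.1,0,0.007,0.008,0.145,0,0.007,0.008,0.175,0,0.007,0.008,0.188,0,0.007,0.008,0.192,0,0.007,0.008,0.195,0,0.007,0.008,0.195,0],
)

```text
time: 12.92
tool_pos: [0.4847, 0.2905, 0.0154]
tcp_rot: [-0.137, 3.136, 0.002]
wrist_force: [-0.1, -0.8, 2.1]
width: 0.532
grip_force: 34.1
```

Emit:
step_arm(
  series=[0,0,0,0],
)

```text
time: 13.05
tool_pos: [0.4847, 0.2905, 0.0153]
tcp_rot: [-0.137, 3.135, 0.002]
wrist_force: [-0.2, -2.8, 6.2]
width: 0.53
grip_force: 34.3
```

Touching down; release.

Emit:
step_arm(
  series=[0,0,0,0,0,0,0,0,0,0,0,0,0,0,0,0],
  gripper=0.65,
)

```text
time: 13.55
tool_pos: [0.4829, 0.29, 0.0131]
tcp_rot: [0.137, -3.138, 0.0]
wrist_force: [0.4, 0.1, -0.4]
width: 0.651
grip_force: 0.0
```

Emit:
step_arm(
  series=[0,0,-0.04,0,0,0,-0.1,0,0,0,-0.16,0,-0.02,-0.02,-0.2,0,-0.04,-0.08,-0.2,0,-0.07,-0.14,-0.2,0,-0.1,-0.2,-0.2,0,-0.1,-0.24,-0.2,0],
)

```text
time: 14.55
tool_pos: [0.6051, 0.0575, 0.2132]
tcp_rot: [-0.136, 3.138, -0.0]
wrist_force: [-0.0, 0.6, 0.5]
width: 0.653
grip_force: 0.0
```

```bash
python3 - <<'E'
from h import *
rel([.6125,.034,.20],95)
p,st=shot("wrist","w4")
for n,z in(("parts_tray",0),("cap",.006),("spacer",.006),("blunt_cutter",.036)):
  for a in viewer.spot_point(p,n)[:1]: print(n,a,at(p,st,a["point"],z).round(3))
E
```

```text
shift [-0.0053 -0.024   0.0132] turn -0.001 y-ang 94.96 tcp [0.6051 0.0575 0.2132] rows>= 0.4
parts_tray {'point': [477.7, 108.4], 'score': 0.89} [0.502 0.32  0.   ]
cap {'point': [497.7, 131.9], 'score': 0.85} [0.527 0.349 0.006]
spacer {'point': [458.8, 89.7], 'score': 0.82} [0.483 0.287 0.006]
blunt_cutter {'point': [239.6, 184.5], 'score': 0.7} [0.615 0.034 0.036]
```

View pics/w4.png

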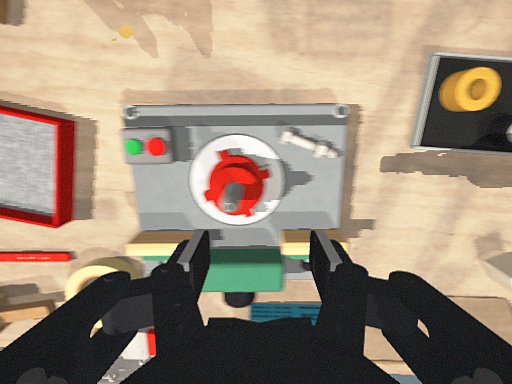

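Emit:
step_arm(
  series=[-0.005,-0.0225,0.013,0,-0.005,-0.0225,0.04,0,-0.005,-0.0225,0.09,0,-0.005,-0.0225,0.13,0,-0.005,-0.0225,0.15,0,-0.005,-0.0225,0.158,0,-0.005,-0.0225,0.158,0],
  gripper=1,
)

```text
time: 15.68
tool_pos: [0.6119, 0.0379, 0.0571]
tcp_rot: [-0.138, 3.136, -0.0]
wrist_force: [-1.4, -0.6, 3.3]
width: 0.998
grip_force: 0.0
```

```bash
python3 - <<'E'
from h import *
rel([.6125,.034,.054],95)
E
```

```text
shift [-0.0002 -0.004   0.0032] turn 0.001 y-ang 95.05 tcp [0.6119 0.0379 0.0571] rows>= 0.1
```

Emit:
step_arm(
  series=[0,-0.003,0.0,0,0,-0.003,0,0],
)

```text
time: 15.92
tool_pos: [0.6121, 0.0344, 0.0565]
tcp_rot: [-0.137, 3.136, -0.001]
wrist_force: [1.8, -0.7, 3.4]
width: 1.004
grip_force: 0.0
```

Emit:
step_arm(
  series=[0,0,0,0,0,0,0,0,0,0,0,0,0,0,0,0,0,0,0,0],
  gripper=0.55,
  newtons=60,
)

```text
time: 16.55
tool_pos: [0.6124, 0.0344, 0.0569]
tcp_rot: [-0.137, 3.135, -0.001]
wrist_force: [-0.7, -1.1, 7.6]
width: 0.597
grip_force: 63.9
```

Emit:
step_arm(
  series=[0,0,-0.01,0,0,0,-0.03,0,0,0,-0.06,0,0,0,-0.09,0,0,0,-0.12,0,0,0,-0.13,0,0,0,-0.13,0],
)

```text
time: 17.42
tool_pos: [0.6104, 0.0348, 0.1851]
tcp_rot: [0.137, -3.138, -0.0]
wrist_force: [0.3, -0.1, -4.4]
width: 0.601
grip_force: 65.5
```

```bash
python3 - <<'E'
from h import *
rel([.622,-.248,.032],95)
p,st=shot("wrist","w5")
for n,z in(("service_box",0),("blunt_cutter",st["tool_pos"][2]-.021)):
  for a in viewer.spot_point(p,n)[:1]: print(n,a,at(p,st,a["point"],z).round(3))
E
```

```text
shift [ 0.013  -0.2827  0.1531] turn -0.0 y-ang 95.0 tcp [0.6104 0.0348 0.1851] rows>= 5.1
service_box {'point': [332.9, 140.8], 'score': 0.72} [0.56  0.118 0.   ]
blunt_cutter {'point': [262.2, 229.9], 'score': 0.61} [0.611 0.037 0.164]
```

View pics/w5.png

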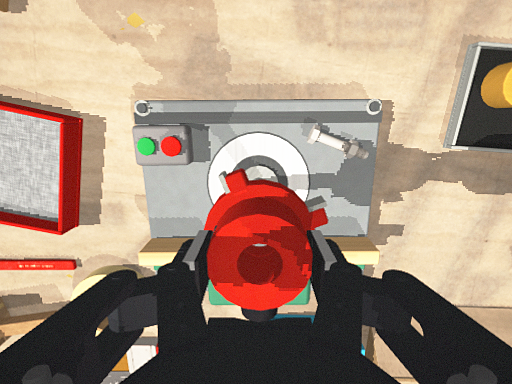

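Emit:
step_arm(
  series=[0.002,-0.03,0,0,0.004,-0.08,0,0,0.007,-0.13,0,0,0.009,-0.18,0,0,0.011,-0.22,0,0,0.013,-0.25,0,0,0.013,-0.27,0,0,0.013,-0.283,0,0],
)

```text
time: 18.58
tool_pos: [0.6221, -0.2489, 0.1841]
tcp_rot: [0.136, -3.137, -0.002]
wrist_force: [0.1, -0.1, -4.5]
width: 0.602
grip_force: 65.4
```

```bash
python3 - <<'E'
from h import *
rel([.622,-.248,.032],95)
p,st=shot("wrist","w6")
for n,z in(("service_box",0),("blunt_cutter",st["tool_pos"][2]-.021)):
  for a in viewer.spot_point(p,n)[:1]: print(n,a,at(p,st,a["point"],z).round(3))
E
```

```text
shift [-0.0002  0.0007  0.1521] turn -0.001 y-ang 94.97 tcp [ 0.6221 -0.2489  0.1841] rows>= 2.4
service_box {'point': [259.7, 174.1], 'score': 0.8} [ 0.619 -0.249  0.   ]
```

View pics/w6.png

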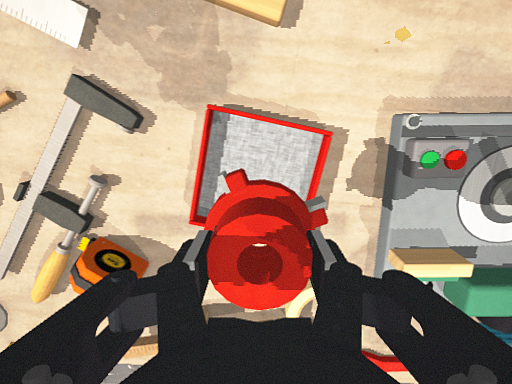

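Emit:
step_arm(
  series=[0,0.0005,0.03,0.1,0,0.0005,0.07,0.2,0,0.0005,0.105,0.21,0,0.0005,0.13,0.21,0,0.0005,0.143,0.21,0,0.0005,0.149,0.21,0,0.0005,0.152,0.21,0,0.0005,0.153,0.21],
)

```text
time: 19.73
tool_pos: [0.6233, -0.2482, 0.0334]
tcp_rot: [0.193, 3.134, -0.001]
wrist_force: [-0.2, 0.4, -3.1]
width: 0.604
grip_force: 65.4
```

Emit:
step_arm(
  series=[0,0,0,0,0,0,0.0005,0],
)

```text
time: 19.98
tool_pos: [0.6229, -0.2482, 0.0325]
tcp_rot: [0.193, 3.135, -0.001]
wrist_force: [-0.1, -0.6, -3.6]
width: 0.604
grip_force: 65.4
```

Emit:
step_arm(
  series=[0,0,0.001,0,0,0,0.002,0,0,0,0.002,0],
)

```text
time: 20.35
tool_pos: [0.6226, -0.248, 0.031]
tcp_rot: [0.193, 3.135, -0.0]
wrist_force: [-4.5, 0.4, 5.1]
width: 0.602
grip_force: 66.3
```

Emit:
step_arm(
  series=[0,0,0,0,0,0,0,0,0,0,0,0,0,0,0,0],
  gripper=0.78,
)

```text
time: 20.85
tool_pos: [0.6225, -0.2479, 0.0297]
tcp_rot: [0.193, 3.136, 0.0]
wrist_force: [-0.1, 0.1, 0.0]
width: 0.781
grip_force: 0.0
```

Emit:
step_arm(
  series=[0,0,-0.02,0,0,0,-0.07,0,0,0,-0.13,0,0,0,-0.19,0],
)

```text
time: 21.35
tool_pos: [0.6225, -0.2479, 0.2232]
tcp_rot: [0.193, 3.134, -0.001]
wrist_force: [0.1, -0.7, 0.2]
width: 0.778
grip_force: 0.0
```

```bash
python3 - <<'E'
from h import *
rel([.37,-.277,.22],95)
E
```

```text
shift [ 0.247  -0.0598  0.0029] turn -0.21 y-ang 82.97 tcp [ 0.6225 -0.2479  0.2232] rows>= 4.1
```

Emit:
step_arm(
  series=[0.05,-0.01,0,0,0.11,-0.02,0,-0.1,0.17,-0.035,0,-0.2,0.22,-0.05,0,-0.21,0.247,-0.06,0,-0.21,0.247,-0.06,0,-0.21,0.247,-0.06,0,-0.21],
  gripper=1,
)

```text
time: 22.22
tool_pos: [0.3709, -0.2775, 0.221]
tcp_rot: [-0.136, 3.136, -0.002]
wrist_force: [0.8, -0.8, 0.2]
width: 0.995
grip_force: 0.0
```

```bash
python3 - <<'E'
from h import *
p,st=shot("wrist","w7"); print(st["tool_pos"])
for n,z in(("storage_block",0),("sharp_cutter",.022),("blunt_cutter",.01)):
  for a in viewer.spot_point(p,n)[:1]: print(n,a,at(p,st,a["point"],z).round(4))
hsv=cv2.cvtColor(p["image"],cv2.COLOR_RGB2HSV)
m=((abs(hsv[...,0].astype(int)-112)<14)&(hsv[...,1]>110)).astype(np.uint8)
n,l,s,c=cv2.connectedComponentsWithStats(m); i=1+s[1:,4].argmax(); print(s[i],c[i])
E
```

```text
[ 0.37091622 -0.27747734  0.22104044]
storage_block {'point': [257.5, 194.7], 'score': 0.82} [ 0.4047 -0.2775  0.    ]
sharp_cutter {'point': [255.5, 200.1], 'score': 0.7} [ 0.406  -0.2798  0.022 ]
blunt_cutter {'point': [267.3, 335.8], 'score': 0.77} [ 0.6307 -0.2425  0.01  ]
[   0    0   49  107 4058] [21.44455397 54.61779202]
```

View pics/w7.png

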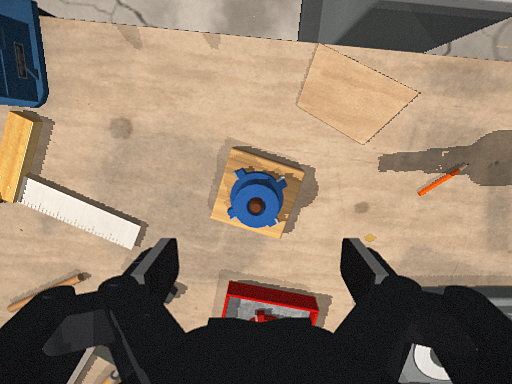

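```bash
python3 - <<'E'
from h import *
p,st=shot("wrist"); print(at(p,st,(256.7,206.5),.066).round(4))
hsv=cv2.cvtColor(p["image"],cv2.COLOR_RGB2HSV)
m=((abs(hsv[...,0].astype(int)-112)<14)&(hsv[...,1]>110)).astype(np.uint8); m[:,:200]=0;m[:,310:]=0;m[240:]=0
y,x=np.nonzero(m); print(x.min(),x.max(),y.min(),y.max())
rel([.404,-.2775,.043],95,st)
E
```

```text
[ 0.3995 -0.2775  0.066 ]
227 300 10 227
shift [-0.0329 -0.0034  0.1769] turn 0.001 y-ang 95.06 tcp [ 0.3709 -0.277   0.2199] rows>= 2.9
```

```bash
python3 - <<'E'
from h import *
p,st=shot("wrist"); im=p["image"]
t=np.linspace(0,2*np.pi,80)
for x in(.398,.401,.404):
    for z,r in((.066,.027),(.066,.011)):
        q=proj(p,st,np.c_[x+r*np.cos(t),-.2775+r*np.sin(t),z+0*t]); print(x,r,q.min(0).round(1),q.max(0).round(1))
c=cv2.cvtColor(im,cv2.COLOR_RGB2BGR)
c=cv2.resize(c[140:245,200:310],None,fx=5.5,fy=5.5,interpolation=cv2.INTER_CUBIC)
q=proj(p,st,np.c_[.401+.027*np.cos(t),-.2775+.027*np.sin(t),.066+0*t]); cv2.polylines(c,[((q+.5-[200,140])*5.5).astype(int)],True,(0,255,255),1)
cv2.imwrite("pics/w8.png",c)
E
```

```text
0.398 0.027 [233.1 182.4] [280.4 227.5]
0.398 0.011 [247.1 196.2] [266.4 214.6]
0.401 0.027 [232.9 185. ] [280.2 229.9]
0.401 0.011 [246.9 198.8] [266.2 217. ]
0.404 0.027 [232.8 187.6] [279.9 232.2]
0.404 0.011 [246.7 201.3] [265.9 219.4]
```

View pics/w8.png

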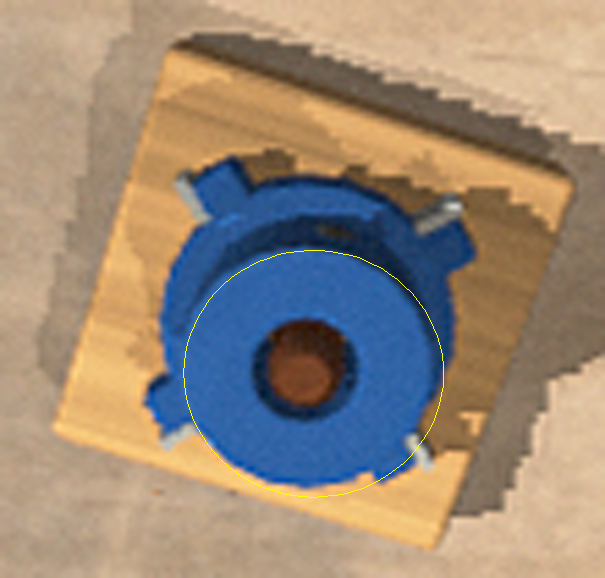

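```bash
python3 - <<'E'
from h import *
rel([.399,-.279,.043],95)
E
```

```text
shift [-0.0281 -0.0046  0.1766] turn 0.001 y-ang 95.06 tcp [ 0.3706 -0.2769  0.2196] rows>= 2.9
```

Emit:
step_arm(
  series=[-0.028,-0.004,0.03,0,-0.028,-0.004,0.08,0,-0.028,-0.004,0.12,0,-0.028,-0.004,0.15,0,-0.028,-0.004,0.17,0,-0.028,-0.004,0.176,0,-0.028,-0.004,0.176,0,-0.028,-0.004,0.176,0],
)

```text
time: 23.52
tool_pos: [0.3992, -0.2793, 0.0449]
tcp_rot: [-0.137, 3.137, -0.002]
wrist_force: [-0.7, -0.8, -0.2]
width: 1.002
grip_force: 0.0
```

```bash
python3 - <<'E'
from h import *
rel([.399,-.279,.043],95)
E
```

```text
shift [0.0001 0.0004 0.0019] turn 0.0 y-ang 95.0 tcp [ 0.3992 -0.2793  0.0449] rows>= 0.0
```

Emit:
step_arm(
  series=[0,0,0.001,0,0,0,0.001,0,0,0,0.001,0,0,0,0.001,0,0,0,0.001,0,0,0,0.001,0],
  gripper=0.55,
  newtons=60,
)

```text
time: 24.28
tool_pos: [0.3989, -0.2794, 0.044]
tcp_rot: [-0.137, 3.137, -0.002]
wrist_force: [-1.4, -0.6, 5.7]
width: 0.603
grip_force: 63.2
```

Emit:
step_arm(
  series=[0,0,-0.01,0,0,0,-0.03,0,0,0,-0.06,0,0,0,-0.1,0,0,0,-0.14,0,0,0,-0.16,0,0,0,-0.16,0],
)

```text
time: 25.15
tool_pos: [0.3989, -0.2793, 0.2046]
tcp_rot: [-0.137, 3.136, -0.004]
wrist_force: [-0.3, -0.0, -3.7]
width: 0.605
grip_force: 63.7
```

```bash
python3 - <<'E'
from h import *
rel([.6125,.0345,.20],95)
E
```

```text
shift [-0.2401  0.294   0.0045] turn -0.0 y-ang 95.0 tcp [ 0.3989 -0.2793  0.2046] rows>= 6.1
```

Emit:
step_arm(
  series=[-0.03,0.03,0,0,-0.07,0.08,0,0,-0.11,0.13,0,0,-0.15,0.18,0,0,-0.19,0.23,0,0,-0.22,0.27,0,0,-0.24,0.294,0,0,-0.24,0.294,0,0],
)

```text
time: 26.15
tool_pos: [0.6112, 0.0373, 0.2]
tcp_rot: [0.142, -3.134, -0.001]
wrist_force: [-0.5, -0.9, -3.2]
width: 0.602
grip_force: 63.9
```

Emit:
step_arm(
  series=[0,0,0,0,0,0,0,0,0,0,0,0],
)

```text
time: 26.52
tool_pos: [0.6112, 0.0341, 0.2027]
tcp_rot: [0.135, -3.138, 0.0]
wrist_force: [0.3, 0.3, -4.6]
width: 0.605
grip_force: 63.9
```

```bash
python3 - <<'E'
from h import *
p,st=shot("wrist","w9"); rel([.6125,.0345,.20],95,st)
a=cv2.imread("pics/w5.png");b=cv2.imread("pics/w9.png")
c=np.hstack([i[150:320,185:335] for i in(a,b)]); cv2.imwrite("pics/cmp.png",cv2.resize(c,None,fx=2.6,fy=2.6,interpolation=cv2.INTER_CUBIC))
E
```

```text
shift [-0.0014  0.0003  0.0027] turn -0.001 y-ang 94.92 tcp [0.6112 0.0341 0.2027] rows>= 0.0
```

View pics/cmp.png

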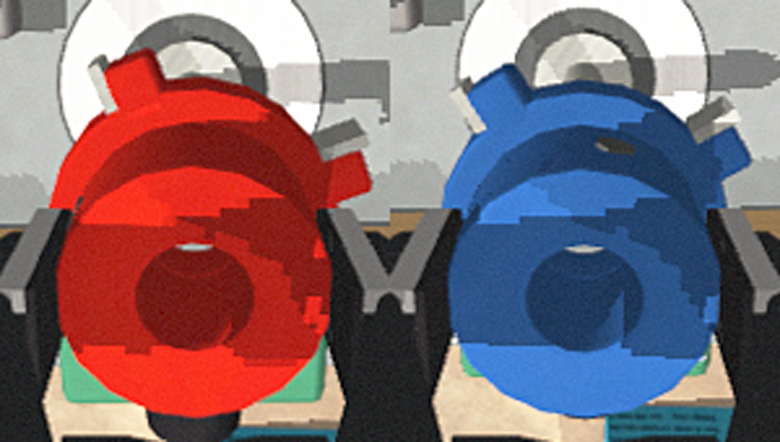

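Emit:
step_arm(
  series=[-0.001,0,0.02,0,-0.001,0,0.04,0,-0.001,0,0.052,0,-0.001,0,0.06,0,-0.001,0,0.068,0,-0.001,0,0.075,0,-0.001,0,0.075,0],
)

```text
time: 27.45
tool_pos: [0.6124, 0.0352, 0.1272]
tcp_rot: [0.137, -3.138, -0.0]
wrist_force: [-0.4, -0.0, -3.2]
width: 0.602
grip_force: 63.9
```

Emit:
step_arm(
  series=[0,0,0.012,0,0,0,0.026,0,0,0,0.04,0,0,0,0.052,0,0,0,0.06,0,0,0,0.065,0,0,0,0.066,0,0,0,0.066,0],
)

```text
time: 28.45
tool_pos: [0.6126, 0.0351, 0.0619]
tcp_rot: [0.137, -3.138, 0.0]
wrist_force: [-0.9, -1.2, -4.3]
width: 0.609
grip_force: 63.9
```

Emit:
step_arm(
  series=[0,0,0.001,0,0,0,0.002,0,0,0,0.003,0],
)

```text
time: 28.82
tool_pos: [0.6129, 0.035, 0.0591]
tcp_rot: [-0.137, 3.138, -0.0]
wrist_force: [-1.5, -1.4, -2.4]
width: 0.603
grip_force: 64.0
```

Emit:
step_arm(
  series=[0,0,0.001,0,0,0,0.002,0,0,0,0.002,0],
)

```text
time: 29.2
tool_pos: [0.6129, 0.035, 0.058]
tcp_rot: [-0.137, 3.138, -0.0]
wrist_force: [-4.5, -1.8, 5.1]
width: 0.602
grip_force: 64.9
```

Emit:
step_arm(
  series=[0,0,0,0,0,0,0,0,0,0,0,0,0,0,0,0],
  gripper=0.85,
)

```text
time: 29.7
tool_pos: [0.613, 0.0353, 0.0569]
tcp_rot: [-0.137, 3.138, 0.0]
wrist_force: [-0.1, -0.2, 0.6]
width: 0.849
grip_force: 0.0
```

Emit:
step_arm(
  series=[0,0,-0.03,0,0,0,-0.09,0,0,0,-0.14,0,0.02,0.04,-0.14,0,0.04,0.1,-0.14,0,0.07,0.16,-0.14,0,0.09,0.21,-0.14,0,0.106,0.255,-0.14,0],
)

```text
time: 30.7
tool_pos: [0.4835, 0.2818, 0.197]
tcp_rot: [-0.138, 3.138, 0.001]
wrist_force: [0.1, 0.2, 1.0]
width: 0.851
grip_force: 0.0
```

Emit:
step_arm(
  series=[0,0,0,0,0,0,0,0],
  gripper=0.66,
)

```text
time: 30.95
tool_pos: [0.4849, 0.2798, 0.1967]
tcp_rot: [-0.138, 3.138, -0.001]
wrist_force: [-0.1, 0.2, 0.2]
width: 0.657
grip_force: 0.0
```

```bash
python3 - <<'E'
from h import *
p,st=shot("wrist","w10"); rel([.4835,.290,.0155],95,st)
for n,z in(("cap",.006),("spacer",.006),("sharp_cutter",.036)):
  for a in viewer.spot_point(p,n)[:1]: print(n,a,at(p,st,a["point"],z).round(4))
E
```

```text
shift [0.0005 0.0104 0.1812] turn 0.001 y-ang 95.05 tcp [0.4849 0.2798 0.1967] rows>= 2.9
cap {'point': [310.1, 210.9], 'score': 0.76} [0.5253 0.349  0.006 ]
sharp_cutter {'point': [53.3, 266.1], 'score': 0.95} [0.6161 0.0337 0.036 ]
```

View pics/w10.png

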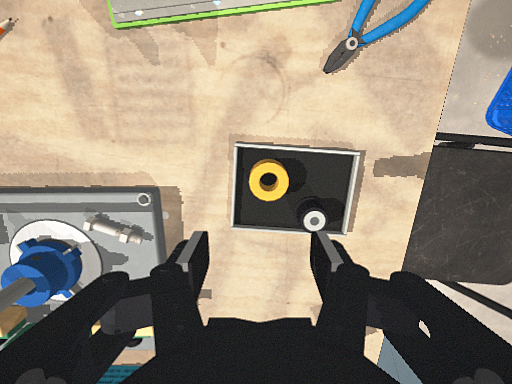

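Emit:
step_arm(
  series=[0.0005,0.0105,0.04,0,0.0005,0.0105,0.09,0,0.0005,0.0105,0.13,0,0.0005,0.0105,0.16,0,0.0005,0.0105,0.175,0,0.0005,0.0105,0.18,0,0.0005,0.0105,0.181,0,0.0005,0.0105,0.181,0],
)

```text
time: 32.15
tool_pos: [0.4846, 0.2909, 0.0171]
tcp_rot: [-0.137, 3.136, 0.002]
wrist_force: [-0.4, -0.3, 0.3]
width: 0.659
grip_force: 0.0
```

Emit:
step_arm(
  series=[0,0,0,0,0,0,0,0,0,0,0,0,0,0,0,0],
  gripper=0.45,
  newtons=35,
)

```text
time: 32.65
tool_pos: [0.4845, 0.2909, 0.0175]
tcp_rot: [-0.137, 3.136, 0.001]
wrist_force: [-1.5, -0.8, 5.5]
width: 0.527
grip_force: 35.6
```

Emit:
step_arm(
  series=[0,0,-0.02,0,0,0,-0.08,0,0,0,-0.14,0,0,0,-0.18,0,0,0,-0.18,0],
)

```text
time: 33.28
tool_pos: [0.4861, 0.2919, 0.2007]
tcp_rot: [-0.137, 3.13, 0.007]
wrist_force: [-0.3, 0.9, -2.1]
width: 0.524
grip_force: 36.6
```

```bash
python3 - <<'E'
from h import *
rel([.6127,.0345,.19],95)
E
```

```text
shift [-0.1036 -0.2675  0.0106] turn 0.0 y-ang 95.01 tcp [0.4861 0.2919 0.2007] rows>= 4.6
```

Emit:
step_arm(
  series=[-0.02,-0.04,0,0,-0.04,-0.1,0,0,-0.06,-0.16,0,0,-0.085,-0.215,0,0,-0.1,-0.255,0,0,-0.104,-0.267,0,0,-0.104,-0.267,0,0,-0.104,-0.267,0,0],
)

```text
time: 34.28
tool_pos: [0.6093, 0.0347, 0.1948]
tcp_rot: [0.138, -3.137, -0.001]
wrist_force: [0.2, 0.7, -1.5]
width: 0.524
grip_force: 36.7
```

Emit:
step_arm(
  series=[0,0,0,0,0,0,0,0],
)

```text
time: 34.52
tool_pos: [0.61, 0.0345, 0.1959]
tcp_rot: [-0.139, 3.138, 0.0]
wrist_force: [0.3, 0.4, -2.1]
width: 0.528
grip_force: 36.7
```

```bash
python3 - <<'E'
from h import *
rel([.6127,.0345,.0915],95)
a=cv2.imread("pics/w3.png"); p,st=shot("wrist","w11"); b=cv2.imread("pics/w11.png")
f=lambda i:(lambda h:((abs(h[...,0].astype(int)-22)<6)&(h[...,1]>190)&(np.indices(h.shape[:2])[0]>190)&(abs(np.indices(h.shape[:2])[1]-260)<55)))(cv2.cvtColor(i,cv2.COLOR_BGR2HSV))
for i in(a,b): y,x=np.nonzero(f(i)); print(np.percentile(x,[1,99]),np.percentile(y,[1,99]),len(x))
E
```

```text
shift [-0.0026 -0.0002  0.1044] turn 0.001 y-ang 95.08 tcp [0.61   0.0345 0.1959] rows>= 1.7
[219.98 297.51] [205.98 283.53] 50
[219.76 296.24] [203.76 276.24] 77
```

Emit:
step_arm(
  series=[-0.002,0,0.02,0,-0.002,0,0.04,0,-0.002,0,0.05,0,-0.002,0,0.058,0,-0.002,0,0.066,0,-0.002,0,0.074,0,-0.002,0,0.075,0],
)

```text
time: 35.45
tool_pos: [0.6119, 0.0336, 0.1201]
tcp_rot: [0.137, -3.138, -0.0]
wrist_force: [-0.5, 0.4, -1.8]
width: 0.523
grip_force: 36.7
```

Emit:
step_arm(
  series=[0,0,0.008,0,0,0,0.016,0,0,0,0.022,0,0,0,0.026,0,0,0,0.028,0,0,0,0.028,0],
)

```text
time: 36.2
tool_pos: [0.6123, 0.0336, 0.0927]
tcp_rot: [0.137, -3.138, -0.0]
wrist_force: [-0.0, -0.1, -2.1]
width: 0.528
grip_force: 36.7
```

Emit:
step_arm(
  series=[0,0,0.001,0,0,0,0.002,0,0,0,0.0025,0,0,0,0.0025,0],
)

```text
time: 36.7
tool_pos: [0.6127, 0.0336, 0.0915]
tcp_rot: [-0.137, 3.138, -0.0]
wrist_force: [-1.9, 0.6, 5.9]
width: 0.525
grip_force: 37.2
```

Emit:
step_arm(
  series=[0,0,0,0,0,0,0,0,0,0,0,0,0,0,0,0],
  gripper=0.75,
)

```text
time: 37.2
tool_pos: [0.6122, 0.0336, 0.0901]
tcp_rot: [0.137, -3.138, 0.0]
wrist_force: [0.1, 0.6, 0.5]
width: 0.752
grip_force: 0.0
```

Emit:
step_arm(
  series=[0,0,-0.03,0,0,0,-0.08,0,0.0,0.0,-0.11,0,0.02,0.05,-0.11,0,0.03,0.11,-0.11,0,0.04,0.17,-0.11,0,0.05,0.23,-0.11,0,0.06,0.28,-0.11,0],
)

```text
time: 38.2
tool_pos: [0.5273, 0.3095, 0.2004]
tcp_rot: [-0.138, 3.138, 0.001]
wrist_force: [1.5, 0.1, 0.3]
width: 0.749
grip_force: 0.0
```

Emit:
step_arm(
  series=[0,0.035,0,0,0,0.035,0,0,0,0.035,0,0],
  gripper=0.6,
)

```text
time: 38.58
tool_pos: [0.525, 0.3417, 0.2]
tcp_rot: [0.138, -3.138, 0.001]
wrist_force: [-0.2, -0.3, -0.0]
width: 0.598
grip_force: 0.0
```

```bash
python3 - <<'E'
from h import *
rel([.5245,.3475,.0145],95)
E
```

```text
shift [-1.000e-04  5.900e-03  1.855e-01] turn 0.0 y-ang 95.02 tcp [0.525  0.3417 0.2   ] rows>= 3.0
```

Emit:
step_arm(
  series=[0,0.0055,0.04,0,0,0.0055,0.09,0,0,0.0055,0.13,0,0,0.0055,0.16,0,0,0.0055,0.178,0,0,0.0055,0.184,0,0,0.0055,0.185,0,0,0.0055,0.185,0],
)

```text
time: 39.58
tool_pos: [0.5258, 0.3483, 0.0168]
tcp_rot: [-0.137, 3.136, 0.002]
wrist_force: [0.4, 0.4, -0.6]
width: 0.599
grip_force: 0.0
```

Emit:
step_arm(
  series=[0,0,0,0,0,0,0,0,0,0,0,0,0,0,0,0],
  gripper=0.3,
  newtons=30,
)

```text
time: 40.08
tool_pos: [0.5255, 0.3483, 0.0167]
tcp_rot: [-0.137, 3.137, 0.002]
wrist_force: [-0.3, -0.7, 5.4]
width: 0.384
grip_force: 29.7
```

Emit:
step_arm(
  series=[0,0,-0.02,0,0,0,-0.08,0,0,0,-0.14,0,0,0,-0.19,0,0,0,-0.19,0],
)

```text
time: 40.7
tool_pos: [0.5278, 0.3497, 0.213]
tcp_rot: [-0.137, 3.128, 0.009]
wrist_force: [0.4, -0.4, -0.3]
width: 0.38
grip_force: 30.1
```

```bash
python3 - <<'E'
from h import *
rel([.6125,.034,.20],95)
E
```

```text
shift [-0.0567 -0.3219  0.0119] turn 0.0 y-ang 95.0 tcp [0.5278 0.3497 0.213 ] rows>= 5.2
```

Emit:
step_arm(
  series=[-0.01,-0.04,0,0,-0.02,-0.1,0,0,-0.03,-0.16,0,0,-0.04,-0.22,0,0,-0.05,-0.28,0,0,-0.0575,-0.312,0,0,-0.0575,-0.3205,0,0,-0.0575,-0.3205,0,0],
)

```text
time: 41.7
tool_pos: [0.6089, 0.0334, 0.2043]
tcp_rot: [0.135, -3.137, -0.001]
wrist_force: [0.7, -0.4, -1.4]
width: 0.381
grip_force: 30.2
```

Emit:
step_arm(
  series=[0,0,0,0,0,0,0,0,0,0,0,0],
)

```text
time: 42.08
tool_pos: [0.6097, 0.0343, 0.2054]
tcp_rot: [-0.139, 3.138, 0.0]
wrist_force: [0.3, -0.5, -0.3]
width: 0.383
grip_force: 30.2
```

```bash
python3 - <<'E'
from h import *
rel([.6125,.034,.1207],95)
shot("wrist","w12")
E
```

```text
shift [-0.0028 -0.0006  0.0847] turn 0.001 y-ang 95.07 tcp [0.6097 0.0343 0.2054] rows>= 1.4
```

View pics/w12.png

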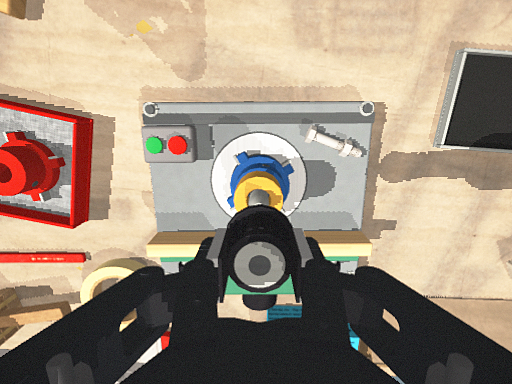

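Emit:
step_arm(
  series=[-0.0025,0,0.02,0,-0.0025,0,0.04,0,-0.0025,0,0.055,0,-0.0025,0,0.063,0,-0.0025,0,0.07,0,-0.0025,0,0.076,0,-0.0025,0,0.08,0,-0.0025,0,0.081,0],
)

```text
time: 43.12
tool_pos: [0.6123, 0.0336, 0.1243]
tcp_rot: [-0.137, 3.139, 0.0]
wrist_force: [0.5, -0.1, -1.5]
width: 0.388
grip_force: 30.2
```

Emit:
step_arm(
  series=[0,0,0.001,0,0,0,0.002,0,0,0,0.003,0,0,0,0.003,0],
)

```text
time: 43.62
tool_pos: [0.6123, 0.0336, 0.1213]
tcp_rot: [0.137, -3.139, -0.0]
wrist_force: [-0.2, 0.9, -0.7]
width: 0.382
grip_force: 30.2
```

Emit:
step_arm(
  series=[0,0,0.0005,0,0,0,0.001,0,0,0,0.0015,0,0,0,0.0015,0],
)

```text
time: 44.12
tool_pos: [0.6127, 0.0336, 0.1208]
tcp_rot: [-0.137, 3.138, -0.0]
wrist_force: [-2.2, 0.5, 5.9]
width: 0.383
grip_force: 30.6
```

Seated; release, back off and check.

Emit:
step_arm(
  series=[0,0,0,0,0,0,0,0,0,0,0,0,0,0,0,0],
  gripper=0.8,
)

```text
time: 44.62
tool_pos: [0.6122, 0.0336, 0.1196]
tcp_rot: [0.137, -3.138, -0.0]
wrist_force: [0.0, -0.9, 0.2]
width: 0.802
grip_force: 0.0
```

Emit:
step_arm(
  series=[0,0,-0.03,0,0,0,-0.08,0,0,0,-0.13,0,0.04,0,-0.17,0,0.06,0,-0.19,0,0.06,0,-0.19,0,0.06,0,-0.19,0],
)

```text
time: 45.5
tool_pos: [0.5526, 0.0284, 0.3089]
tcp_rot: [0.137, -3.138, -0.0]
wrist_force: [0.1, 0.7, -0.4]
width: 0.799
grip_force: 0.0
```

```bash
python3 - <<'E'
from h import *
p,st=shot("wrist","w13"); print(st["tool_pos"],st["wrist_force"])
for n,z in(("sharp_cutter",.036),("spacer",.08),("cap",.11),("blunt_cutter",.01),("service_box",0)):
  for a in viewer.spot_point(p,n)[:1]: print(n,a,at(p,st,a["point"],z).round(4))
E
```

```text
[0.55257186 0.02837475 0.30887672] [ 0.12708415  0.74121482 -0.44368105]
sharp_cutter {'point': [258.4, 204.0], 'score': 0.66} [0.6154 0.0323 0.036 ]
spacer {'point': [256.8, 210.6], 'score': 0.63} [0.6116 0.0298 0.08  ]
cap {'point': [259.8, 217.3], 'score': 0.75} [0.6104 0.034  0.11  ]
blunt_cutter {'point': [93.4, 191.5], 'score': 0.82} [ 0.626  -0.2443  0.01  ]
service_box {'point': [94.9, 184.9], 'score': 0.77} [ 0.6173 -0.2469  0.    ]
```

View pics/w13.png

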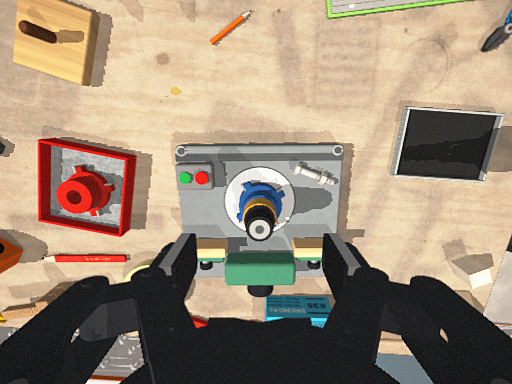

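The picture shows the stack assembled on the spindle at (260,215), the red cutter flat in the box at (85,190), and the bolt where it was at (315,172).

```bash
python3 -c "
from workcell import job; print(job.finish_job())"
```

```text
the job is handed in; nothing more can be done
None
```

The cutter is changed and the job handed in at about 46 s of the 128 s: the blue cutter, spacer and cap are down on the spindle, the red cutter is flat in the service box, and the bolt is where it was; no verdict came back.

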